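# Make up two customer orders at the checkout

## Task

Make up the two orders from the stock on the counter: stand the small jar and the little cardboard box upright in the round white tub, then press the tub's lid down until it snaps fully home and sits level; stand the squat tin and the drinks can upright side by side on the floor of the grey tray. Let go of everything, and leave the big jar, the green bottle and the tall paper carton standing where they are.

Things in the scene. Friction and masses are not known exactly. Their poses are not given: they have to be found in the camera images.
- tub: Round open white plastic tub, fixed, 62 mm high; origin at the centre of its underside, z up. Inner floor 5 mm up, 136 mm across; mouth 146 mm; wall 4 mm. Outside 144 mm across at the foot, 162 mm from 40 to 54 mm up, tapering to 154 mm at the rim. Four sprung nubs, 54 mm up, at 45 degrees to its axes, stand out about 6 mm; they yield inward (2.5 N/mm each) as the lid is pressed over them.
- lid_bar (a point): Centre of the grip bar (16 mm along x, 64 along y, 30 high) on the tub's lid, a loose white disc 182 mm across lying right way up; the point is 15 mm above the lid's top, 35 above its skirt's lower edge. Skirt bead 170 mm across inside. Loose on the nubs the point is 94 mm above the tub's origin; pressed in the middle (10 to 20 N) it snaps to 81 mm. Any turn about vertical will do. 60 g.
- tray: Shallow grey plastic tray, fixed to the counter: 120 mm (its x) by 170 mm (its y), 25 mm high, walls and floor 4 mm thick. Origin at the centre of its underside, z up.
- jar_mid (a point): Small amber glass jar with a steel cap, 40 mm diameter, 46 mm high, standing; the point is its centre, half-way up, z up.
- carton_mid (a point): Little plain cardboard box, 34 mm (its x) by 46 mm (its y) by 50 mm high (z), standing; the point is its centre.
- tin_mid (a point): Squat steel tin, 57 mm diameter, 36 mm high, standing; the point is its centre.
- can_mid (a point): Aluminium drinks can, 50 mm diameter, 100 mm high, standing; the point is its centre, half-way up.
- bigjar_mid (a point): Bystander among the stock, to be left: big amber glass jar with a steel cap, 66 mm diameter, 90 mm high; the point is its centre.
- bottle_mid (a point): Bystander, to be left: green glass bottle, 54 mm diameter, 170 mm high; the point is its centre, half-way up.
- milk_mid (a point): Bystander, to be left: tall paper carton with a gable top, 58 by 58 mm, 150 mm high; the point is its centre, half-way up.
Mind the look-alikes: they are no part of the job. Leave any blue look-alike of the part that bears can_mid alone.

How it is judged:
By the outcome, as a careful person would: the job done as asked, in the order asked, and still so for the second after the job is handed in, with the robot touching nothing.
It also fails if it takes over 136 s, if anything falls off the work surface, if the arm or the gripper's body presses on something with over 40 N, if the wrist force passes 120 N, or if a joint passes its speed limit or range.

## Robot

A 6-joint arm with a two-finger parallel gripper is mounted at the origin on the work surface. World frame = base frame: x ahead of the robot, y to its left, z up, the work surface at z = 0. Lengths are in m, angles in rad, forces in N, time in s.
With the tool pointing down it reaches from about 0.4 to 0.825 m from the base axis. Payload 7 kg.
Tool frame: the origin (TCP) lies midway between the tips of the shut fingers; the grasp point (between the pads) lies arm.hold_point_z behind it (arm.hold_point_z is the distance from the TCP to the grasp point, in m); z points along the fingers, y is the line along which they close (so a half turn about z gives the same grasp; the last joint's range is limited). The gripper opens to 88 mm and grips with 3 to 60 N. Pads are 19 mm wide; open, the fingers measure 130 mm over their backs; the gripper's body (78 mm by 193 mm) begins 47 mm behind the grasp point.
Start: joints at [1.405, 0.359, 0.012, 0, -1.224, -0.288], TCP at [0.296, 0.607, 0.227] pointing down, gripper open.
Joint ranges: [-3.07, 3.07], [-1.43, 2.12], [-1.02, 1.25], [-3.03, 1.67], [-3.05, -0], [-3.03, 3.03]. Speed limits (rad/s): [2.39, 2.39, 3.01, 3.14, 3.14, 3.14].

## Interface

Orientations are given as [roll, pitch, yaw] about the fixed x, y, z axes, in that order (R = Rz(yaw) Ry(pitch) Rx(roll)).
In Python, from station import arm gives the robot as it stands.
- The arm moves only by the shell command python3 -m crank 'ROWS' [OPENING] [FORCE]. ROWS is JSON, a list that holds one entry, the list of rows, each a list of 4 numbers: the shift along the tool's x, y, z in units of 25 mm (1.0 is 25 mm), then the turn about the tool's z in units of 5 degrees (1.0 is 5 degrees). A call has 1 to 12 rows; each row is the pose to reach, as a shift and turn from the pose commanded when the call began, along the tool's axes at that moment; what a row does not reach only later rows make up. A row lasts 1/8 s, in which the tool goes at most 62.5 mm and 10.7 degrees, less where a joint would pass 70% of its speed; a pose out of reach is approached as far as the arm can. A call with a gripper value outside its range is refused whole. OPENING is the closure, from 0 (fully open) to 1 (shut), set as the call begins (- or left out, the last holds). The fingers move at their own pace and stop on an object; FORCE is the grip in N (left out, the last holds). Time passes only in rows, so rows that repeat a pose let the fingers close. It gives the time, the measured TCP pose, the force, the opening and the grip force at its end, in the units of the state.
- arm.get_state(): the state, without advancing time (a new reading comes with each control period).
- arm.grab_frame(name): name is "scene" or "top" or "wrist"; returns (picture, depth): 480x640x3 uint8, red, green, blue; 480x640 float32, m along the optical axis (not along the pixel's ray), 0 where there is no reading.
- arm.get_calibration(name): a dict with "mtx" (3x3 intrinsics, pixels), "R" (3x3) and "t" (3): a world point X has camera coordinates R X + t; the wrist camera has in their place "mount" (4x4, takes a point from camera to tool coordinates, whose origin is the TCP and whose axes are the flange's). Camera axes: x right, y down, z forward; pixel columns grow to the right and rows downward; lengths in m; the calibration is good to about 2 mm. A picture is of the moment at which its call begins: read the wrist's pose just before it. get_calibration takes no time and is no camera call.
- arm.job_done(): hands the job in; it is judged then, once.
Trained networks look in the newest picture that a camera, given by its name, has taken for a name from the list of things; names that differ only in an ending like _2 or _b are one class to them, and where a whole thing is asked for, a point or a joint stands for the part that bears it (a point fixed in the world has none). Each returns a list of dicts, best first, with "score" (0 to 1); they miss things now and then, are a little off and sometimes report something else, mostly with a low value. They report only what shows in the picture. A call takes as long as a camera call. They do not tell look-alikes from the thing itself.
- arm.recognise(thing, camera): "extent" ([left, top, width, height] in pixels, round what is visible of it).
- arm.trace(thing, camera): "mask" (480x640 bool, what is visible of it) and "extent" ([left, top, width, height] in pixels, round what is visible of it).
The state is a dict: "t": time; "q": joint angles; "qd": joint speeds; "joint_efforts": joint torques, N m; "eef_pos": TCP position; "ee_rot": TCP orientation; "force": force on the tool from outside, world axes, zero at the start; "moment": the same for the moment, N m; "width": finger opening in m; "gripper_force": force on a finger pad.
Only numpy, scipy, OpenCV 4.12 (cv2) and the standard library are available. Lean on these libraries where they do the work, as an engineer would, in place of code of your own. Each camera call takes 0.05 s, during which the arm holds its last target. There are 200 camera calls.

## Working session

There is one attempt and no reset: what is moved stays moved. The work goes in short steps, Python scripts to look and compute and a shell command to move; the robot and the scene stay as the last step left them, time stands still between calls to the robot, and variables do not carry over. Pictures are saved under pics/ and viewed, at most 14 in all, crops included, and the job is handed in when it is done.

```bash
ls; mkdir -p pics
python3 - <<'E'
from station import arm
import cv2,numpy as np
print(arm.get_state(), arm.hold_point_z)
for c in ["scene","top"]:
    p,d=arm.grab_frame(c); cv2.imwrite(f"pics/{c}0.png",p[:,:,::-1]); k=arm.get_calibration(c); print(c,k["mtx"].tolist(),k["R"].tolist(),k["t"])
E
```

```text
pics
{'t': 0.0, 'q': array([ 1.40510661e+00,  3.59380313e-01,  1.10418108e-02, -3.03633422e-04,
       -1.22411706e+00, -2.88087574e-01]), 'qd': array([ 0.00126513, -0.00186274, -0.00038981,  0.00123538, -0.00030842,
       -0.00028894]), 'joint_efforts': array([-7.61769461e-04, -5.82721603e+01,  2.93061626e+01,  6.99701920e+00,
        6.94390954e-03, -1.63977584e-04]), 'eef_pos': array([0.29572687, 0.60621603, 0.22562791]), 'ee_rot': array([ 3.13992070e+00, -1.97788007e-04, -4.53880525e-01]), 'force': array([-0.96628352, -0.14386636,  0.27470178]), 'moment': array([-0.02694815, -0.01974234, -0.0408162 ]), 'gripper_force': 0.0, 'width': 0.08795693465963186} 0.0188
scene [[574.7658492432124, 0.0, 320.1628773943544], [0.0, 574.7658492432124, 239.3558921258975], [0.0, 0.0, 1.0]] [[-0.47562341222630106, 0.8795326454769499, -0.014307175910295754], [0.7075834386550809, 0.37287471627954927, -0.6002417207263226], [-0.522597404397746, -0.29561253610049026, -0.7996906785857735]] [ 0.2811011  -0.37321949  1.55395378]
top [[434.6283236076003, 0.0, 322.04247581161667], [0.0, 434.6283236076003, 236.4751171595093], [0.0, 0.0, 1.0]] [[-0.18689796112091342, -0.9823752774217641, -0.002822488150033967], [-0.9606791610378105, 0.18336929140745967, -0.2084976079393106], [0.20534045309323215, -0.03625627227443092, -0.9780188040340677]] [0.09268307 0.58388538 0.81184841]
```

View pics/scene0.png

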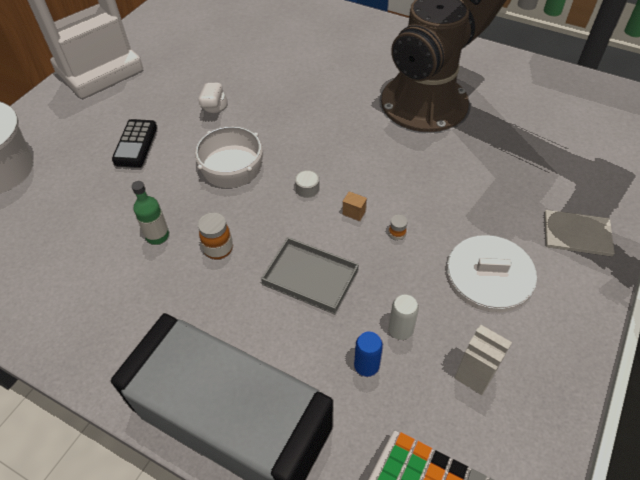

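View pics/top0.png

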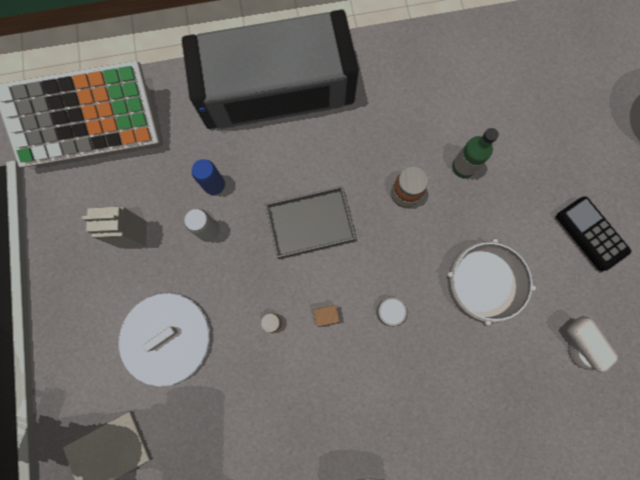

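```bash
cat > h.py <<'E'
from station import arm
import cv2,numpy as np
def pts(cam,d,mask):
    k=arm.get_calibration(cam); v,u=np.nonzero(mask&(d>0)); z=d[v,u]; M=k["mtx"]
    C=np.stack([(u-M[0,2])/M[0,0]*z,(v-M[1,2])/M[1,1]*z,z],1)
    if "R" in k: return (C-k["t"])@k["R"]
    s=arm.get_state(); from scipy.spatial.transform import Rotation as Ro
    m=np.array(k["mount"]); T=C@m[:3,:3].T+m[:3,3]
    return T@Ro.from_euler("xyz",s["ee_rot"]).as_matrix().T+s["eef_pos"]
def top(P,band=.006):
    zt=np.percentile(P[:,2],97); Q=P[P[:,2]>zt-band]
    (c,wh,a)=cv2.minAreaRect((Q[:,:2]*1000).astype(np.float32))
    return zt,c,wh,a,len(Q)
E
python3 - <<'E'
from h import *
np.set_printoptions(precision=3,suppress=True)
for c in ["scene","top"]:
    p,d=arm.grab_frame(c)
    for n in "tub lid_bar tray jar_mid carton_mid tin_mid can_mid bigjar_mid bottle_mid milk_mid".split():
        for r in arm.trace(n,c)[:3]:
            if r["score"]<.3: continue
            P=pts(c,d,r["mask"])
            if len(P)<20: continue
            zt,cc,wh,a,N=top(P)
            print(c,n,round(r["score"],2),[int(x) for x in r["extent"]],"ztop %.3f"%zt,np.round(cc,0),np.round(wh),round(a),N, np.median(P,0))
E
```

```text
scene tub 0.7 [193, 125, 69, 62] ztop 0.061 [ 446. -325.] [162. 156.] 35 454 [ 0.433 -0.338  0.023]
scene lid_bar 0.68 [445, 235, 92, 76] ztop 0.047 [456. 335.] [18. 65.] 24 253 [0.469 0.338 0.019]
scene tray 0.57 [262, 238, 97, 76] ztop 0.025 [640.   3.] [123. 171.] 3 609 [0.638 0.001 0.004]
scene jar_mid 0.7 [394, 213, 15, 29] ztop 0.047 [448. 118.] [36. 35.] 21 178 [0.455 0.12  0.038]
scene carton_mid 0.64 [339, 194, 29, 28] ztop 0.052 [439.   6.] [46. 37.] 89 229 [0.452 0.01  0.041]
scene carton_mid 0.54 [393, 213, 14, 28] ztop 0.047 [448. 118.] [34. 34.] 9 163 [0.457 0.12  0.038]
scene tin_mid 0.87 [293, 170, 24, 27] ztop 0.038 [ 422. -125.] [57. 55.] 15 322 [ 0.432 -0.12   0.033]
scene can_mid 0.85 [354, 333, 28, 46] ztop 0.102 [766. 195.] [41. 43.] 80 430 [0.779 0.2   0.09 ]
scene can_mid 0.57 [390, 298, 27, 40] ztop 0.102 [666. 221.] [43. 42.] 51 362 [0.68  0.224 0.086]
scene bigjar_mid 0.64 [200, 213, 31, 46] ztop 0.091 [ 668. -214.] [58. 55.] 8 454 [ 0.68  -0.201  0.067]
scene bottle_mid 0.66 [132, 179, 39, 65] ztop 0.168 [ 703. -356.] [26. 25.] 78 114 [ 0.713 -0.342  0.089
[... 671 characters left out ...]
.128  0.037]
top tin_mid 0.46 [82, 207, 66, 41] ztop 0.149 [685. 379.] [58.  8.] 83 131 [0.675 0.362 0.113]
top can_mid 0.69 [185, 208, 36, 35] ztop 0.102 [662. 217.] [43. 42.] 36 394 [0.654 0.212 0.093]
top can_mid 0.57 [193, 159, 33, 38] ztop 0.102 [762. 190.] [44. 43.] 77 371 [0.751 0.186 0.091]
top bigjar_mid 0.87 [390, 167, 38, 39] ztop 0.093 [ 664. -217.] [56. 56.] 76 621 [ 0.655 -0.21   0.088]
top bottle_mid 0.87 [449, 125, 52, 53] ztop 0.171 [ 699. -359.] [22. 26.] 33 148 [ 0.69  -0.347  0.108]
top milk_mid 0.79 [85, 205, 59, 46] ztop 0.149 [685. 378.] [60.  8.] 83 134 [0.675 0.364 0.112]
top milk_mid 0.36 [188, 208, 28, 35] ztop 0.102 [661. 216.] [41. 43.] 41 384 [0.653 0.211 0.097]
```

The pictures agree with the networks. Scene view: small jar (398,226), little box (354,206), tin (307,183), white can (404,316), blue look-alike can (368,354), lid (491,271), tub (229,157) and tray (310,274). I'll hover over the jar and check it with the wrist camera.

```bash
cat >> h.py <<'E'
def go(x,y,z,psi=0):
    "units to send from here to TCP x,y,z (mm), yaw psi (deg)"
    s=arm.get_state(); p=s["eef_pos"]*1000; c=s["ee_rot"][2]; D=np.array([x,y,z])-p
    t=np.array([np.cos(c)*D[0]+np.sin(c)*D[1], np.sin(c)*D[0]-np.cos(c)*D[1], -D[2]])/25
    print("row",np.round(t,2),"turn",round(((np.degrees(c)-psi+180)%360-180)/5,2),"at",np.round(p,1),round(np.degrees(c),1))
def look(n,cam="wrist",name=None):
    p,d=arm.grab_frame(cam)
    if name: cv2.imwrite(f"pics/{name}.png",p[:,:,::-1])
    for r in arm.trace(n,cam)[:2]:
        P=pts(cam,d,r["mask"])
        if len(P)<20: continue
        zt,c,wh,a,N=top(P); print(n,cam,round(r["score"],2),"ztop %.3f"%zt,np.round(c,1),np.round(wh),round(a,1),N)
E
python3 -c "
from h import *
go(446,116,160,0)"
```

```text
row [14.   15.01  2.66] turn -5.2 at [295.9 606.6 226.6] -26.0
```

```bash
python3 -m crank '[[[14,15,2.66,-5.2],[14,15,2.66,-5.2],[14,15,2.66,-5.2],[14,15,2.66,-5.2],[14,15,2.66,-5.2],[14,15,2.66,-5.2],[14,15,2.66,-5.2],[14,15,2.66,-5.2],[14,15,2.66,-5.2],[14,15,2.66,-5.2],[14,15,2.66,-5.2],[14,15,2.66,-5.2]]]' 0 20
python3 - <<'E'
from h import *
look("jar_mid",name="w1"); look("carton_mid"); look("jar_mid","top"); go(446,116,11,0)
E
```

```text
t: 2.7
eef_pos: [0.4461, 0.1171, 0.1602]
ee_rot: [-3.141, -0.0, 0.001]
force: [0.5, -0.1, -0.0]
width: 0.0877
gripper_force: 0.0
jar_mid wrist 0.96 ztop 0.048 [443.5 113.2] [36. 36.] 0.6 1550
carton_mid wrist 0.94 ztop 0.052 [436.1   2.4] [34. 46.] 0.3 2358
row [-0.    0.02  5.96] turn 0.01 at [446.  116.5 160.1] 0.0
```

View pics/w1.png

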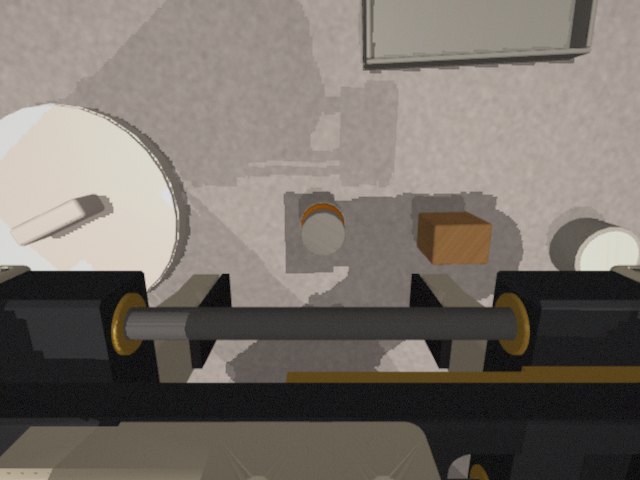

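The wrist picture shows the jar at (323,230) and the box at (453,240). Their positions match the top camera within 1 mm, so I'll use those.

```bash
python3 -m crank '[[[-0.08,0.12,2,0],[-0.08,0.12,4,0],[-0.08,0.12,5.2,0],[-0.08,0.12,5.96,0],[-0.08,0.12,5.96,0],[-0.08,0.12,5.96,0]]]' 0 20
python3 -m crank '[[[0,0,0,0],[0,0,0,0],[0,0,0,0],[0,0,0,0],[0,0,0,0],[0,0,0,0],[0,0,0,0],[0,0,-1,0],[0,0,-3,0],[0,0,-5,0],[0,0,-5,0],[0,0,-5,0]]]' 1 20
python3 - <<'E'
from h import *
go(470,-327,140,0)
p,d=arm.grab_frame("top"); 
for r in arm.trace("tub","top")[:2]:
    P=pts("top",d,r["mask"]); zt,c,wh,a,N=top(P); print(r["score"],zt,c,wh)
# rim by height in neighbourhood
P=pts("top",d,np.ones(d.shape,bool)); Q=P[(P[:,2]>.056)&(P[:,2]<.075)&(np.hypot(P[:,0]-.443,P[:,1]+.328)<.11)]
print(len(Q),np.percentile(Q[:,2],97),cv2.minEnclosingCircle((Q[:,:2]*1000).astype(np.float32)),Q.min(0),Q.max(0))
E
```

```text
t: 3.75
eef_pos: [0.4446, 0.1135, 0.0117]
ee_rot: [-3.141, -0.001, 0.0]
force: [0.3, 0.0, 0.6]
width: 0.0877
gripper_force: 0.0
t: 5.25
eef_pos: [0.4435, 0.1129, 0.1355]
ee_rot: [-3.141, 0.001, -0.0]
force: [-0.7, 0.4, -1.3]
width: 0.0382
gripper_force: 20.0
row [ 1.07 17.6  -0.18] turn -0.0 at [443.5 112.9 135.5] -0.0
0.85 0.06303298642856185 (441.7706298828125, -330.2570495605469) (158.9119415283203, 157.53012084960938)
809 0.064869020182228 ((440.9537353515625, -331.09027099609375), 86.94029235839844) [ 0.35966845 -0.41339665  0.05600077] [ 0.52214521 -0.24939203  0.06806156]
```

```bash
python3 -m crank '[[[1.08,17.72,0,0],[1.08,17.72,0,0],[1.08,17.72,0,0],[1.08,17.72,0,0],[1.08,17.72,0,0],[1.08,17.72,0,0],[1.08,17.72,0,0],[1.08,17.72,0,0],[1.08,17.72,0,0],[1.08,17.72,0,0],[1.08,17.72,0,0],[1.08,17.72,0,0]]]'
python3 -c "
from h import *
go(470.5,-330,17,0)"
```

```text
t: 6.85
eef_pos: [0.4715, -0.329, 0.1364]
ee_rot: [3.141, -0.001, 0.001]
force: [-1.7, 1.4, -0.9]
width: 0.0387
gripper_force: 20.0
row [-0.04  0.04  4.78] turn 0.02 at [ 471.5 -329.   136.4] 0.1
```

```bash
python3 -m crank '[[[-0.04,0.04,1.5,0],[-0.04,0.04,3,0],[-0.04,0.04,4,0],[-0.04,0.04,4.5,0],[-0.04,0.04,4.78,0],[-0.04,0.04,4.78,0],[-0.04,0.04,4.78,0]]]'
python3 -m crank '[[[0,0,0,0],[0,0,0,0],[0,0,0,0],[0,0,-1,0],[0,0,-3,0],[0,0,-5,0],[0,0,-5,0]]]' 0.41
python3 - <<'E'
from h import *
look("jar_mid",name="w2"); look("jar_mid","top"); go(436,2.5,140,0)
E
```

```text
t: 7.72
eef_pos: [0.4707, -0.331, 0.0175]
ee_rot: [3.141, -0.001, 0.0]
force: [-0.1, -0.2, -0.6]
width: 0.0385
gripper_force: 20.0
t: 8.6
eef_pos: [0.4726, -0.3319, 0.1462]
ee_rot: [3.138, -0.008, 0.001]
force: [-0.2, -0.6, -0.3]
width: 0.0517
gripper_force: 0.0
jar_mid wrist 0.88 ztop 0.048 [ 466.9 -331. ] [36. 36.] 0.8 1761
row [ -1.34 -13.32   0.02] turn -0.0 at [ 469.4 -330.5  140.6] -0.0
```

```bash
python3 -m crank '[[[-1.34,-13.32,0,0],[-1.34,-13.32,0,0],[-1.34,-13.32,0,0],[-1.34,-13.32,0,0],[-1.34,-13.32,0,0],[-1.34,-13.32,0,0],[-1.34,-13.32,0,0],[-1.34,-13.32,2,0],[-1.34,-13.32,4,0],[-1.34,-13.32,5.1,0],[-1.34,-13.32,5.1,0],[-1.34,-13.32,5.1,0]]]' 0
python3 -c "
from h import *
look('jar_mid','top');go(436,2.5,12,0)"
```

```text
t: 10.3
eef_pos: [0.437, 0.0018, 0.0146]
ee_rot: [3.141, -0.0, -0.0]
force: [0.5, 0.7, 0.5]
width: 0.0878
gripper_force: 0.0
jar_mid top 0.82 ztop 0.054 [ 470.5 -331. ] [35. 35.] 7.4 254
row [-0.06 -0.01  0.13] turn -0.0 at [437.5   2.3  15.2] -0.0
```

```bash
python3 -m crank '[[[-0.05,0,0.13,0],[-0.05,0,0.13,0],[-0.05,0,0.13,0],[-0.05,0,0.13,0],[-0.05,0,0.13,0],[-0.05,0,0.13,0],[-0.05,0,-1,0],[-0.05,0,-3,0],[-0.05,0,-5,0],[-0.05,0,-5,0],[-0.05,0,-5,0]]]' 1 15
python3 -c "
from h import *
go(414.5,-330,140,0)"
```

```text
t: 11.78
eef_pos: [0.4349, 0.0021, 0.1388]
ee_rot: [-3.141, 0.0, -0.0]
force: [0.4, -0.1, -1.1]
width: 0.0456
gripper_force: 15.0
row [-0.81 13.29 -0.05] turn -0.0 at [434.9   2.1 138.8] -0.0
```

```bash
python3 -m crank '[[[-0.81,13.29,0,0],[-0.81,13.29,0,0],[-0.81,13.29,0,0],[-0.81,13.29,0,0],[-0.81,13.29,0,0],[-0.81,13.29,0,0],[-0.81,13.29,0,0],[-0.81,13.29,0,0],[-0.81,13.29,0,0],[-0.81,13.29,0,0]]]'
python3 -m crank '[[[0,0,1.5,0],[0,0,3,0],[0,0,4,0],[0,0,4.5,0],[0,0,4.8,0],[0,0,4.83,0],[0,0,4.83,0]]]'
python3 -m crank '[[[0,0,0,0],[0,0,0,0],[0,0,0,0],[0,0,-1,0],[0,0,-3,0],[0,0,-5,0],[0,0,-5,0],[0,0,-5,0]]]' 0.36
python3 - <<'E'
from h import *
look("jar_mid",name="w3"); look("jar_mid","top"); look("carton_mid","top");look("lid_bar","top");go(454,332,140,-65.5)
E
```

```text
t: 13.02
eef_pos: [0.4154, -0.3293, 0.1392]
ee_rot: [3.142, -0.0, 0.001]
force: [0.4, -0.9, -0.7]
width: 0.0459
gripper_force: 15.0
t: 13.9
eef_pos: [0.4157, -0.3303, 0.0191]
ee_rot: [3.141, -0.001, 0.0]
force: [0.6, 0.2, -0.7]
width: 0.0455
gripper_force: 15.0
t: 14.9
eef_pos: [0.4148, -0.3298, 0.1432]
ee_rot: [-3.141, -0.0, -0.0]
force: [-0.4, 0.1, -0.7]
width: 0.0562
gripper_force: 0.0
jar_mid wrist 0.79 ztop 0.052 [ 469.  -332.2] [36. 35.] 46.5 2101
jar_mid top 0.64 ztop 0.092 [ 673.8 -208.5] [29. 57.] 43.3 261
lid_bar top 0.63 ztop 0.049 [453.8 331.6] [17. 64.] 23.6 289
row [  1.57 -26.48   0.11] turn 13.1 at [ 414.9 -330.   142.7] -0.0
```

View pics/w3.png

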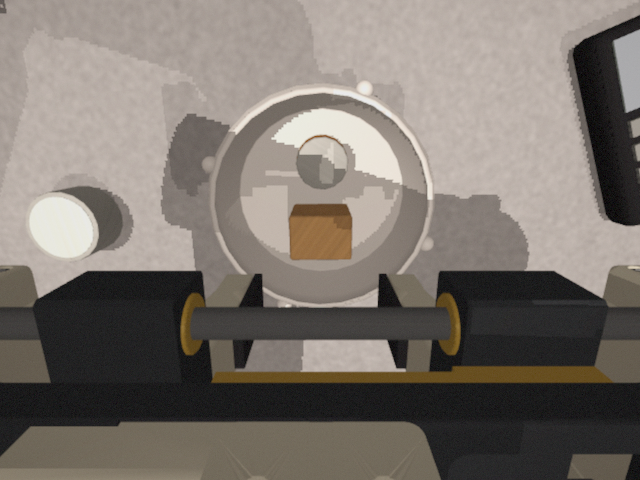

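Jar (322,160) and box (320,230) both stand upright in the tub. I'll measure the tub rim from here, then go to the lid.

```bash
python3 - <<'E'
from h import *
p,d=arm.grab_frame("wrist"); P=pts("wrist",d,np.ones(d.shape,bool))
Q=P[(P[:,2]>.059)&(P[:,2]<.068)&(np.abs(np.hypot(P[:,0]-.4415,P[:,1]+.33)-.075)<.008)]*1000
from scipy.optimize import least_squares as L
r=L(lambda v:np.hypot(Q[:,0]-v[0],Q[:,1]-v[1])-v[2],[441,-330,75],loss="soft_l1");print(len(Q),r.x,Q[:,2].mean())
E
python3 -m crank '[[[1.57,-26.48,0.11,13.1],[1.57,-26.48,0.11,13.1],[1.57,-26.48,0.11,13.1],[1.57,-26.48,0.11,13.1],[1.57,-26.48,0.11,13.1],[1.57,-26.48,0.11,13.1],[1.57,-26.48,0.11,13.1],[1.57,-26.48,0.11,13.1],[1.57,-26.48,0.11,13.1],[1.57,-26.48,0.11,13.1],[1.57,-26.48,0.11,13.1],[1.57,-26.48,0.11,13.1]]]' 0 
python3 -m crank '[[[0,0,0,0],[0,0,0,0]]]'
python3 - <<'E'
from h import *
look("lid_bar"); go(454,332,18,-66)
p,d=arm.grab_frame("wrist"); P=pts("wrist",d,np.ones(d.shape,bool)); Q=P[(P[:,2]>.040)&(P[:,2]<.06)&(np.hypot(P[:,0]-.454,P[:,1]-.332)<.05)]
print(top(Q,.004))
E
```

```text
4199 [ 441.35422341 -332.0718145    75.52919553] 62.03489765414138
t: 16.85
eef_pos: [0.4541, 0.3346, 0.1404]
ee_rot: [-3.141, -0.0, -1.142]
force: [0.6, -0.8, -0.4]
width: 0.0872
gripper_force: 0.0
t: 17.1
eef_pos: [0.454, 0.3317, 0.14]
ee_rot: [3.14, -0.001, -1.143]
force: [-0.3, 0.2, 0.1]
width: 0.0877
gripper_force: 0.0
lid_bar wrist 0.83 ztop 0.051 [458.3 323.6] [65. 65.] 72.0 1796
row [-0.04 -0.01  4.9 ] turn 0.09 at [454.2 331.  140.5] -65.5
(np.float64(0.051779879847364485), (453.3973388671875, 331.91534423828125), (15.933555603027344, 63.65428161621094), 24.9157657623291, 1718)
```

```bash
python3 -m crank '[[[-0.05,0.01,2,-0.08],[-0.05,0.01,3.5,-0.08],[-0.05,0.01,4.3,-0.08],[-0.05,0.01,4.66,-0.08],[-0.05,0.01,4.66,-0.08],[-0.05,0.01,4.66,-0.08]]]' 0 40
python3 -m crank '[[[0,0,0,0],[0,0,0,0],[0,0,0,0],[0,0,0,0],[0,0,0,0],[0,0,0,0],[0,0,0,0],[0,0,0,0]]]' 1 40
python3 -m crank '[[[0,0,-1,0],[0,0,-2.5,0],[0,0,-4,0],[0,0,-5,0],[0,0,-5,0],[0,0,-5,0]]]'
python3 -c "
from h import *
go(441.4,-332,150,-65)"
```

```text
t: 18.0
eef_pos: [0.4542, 0.3334, 0.0252]
ee_rot: [-3.14, 0.001, -1.136]
force: [-0.4, -0.3, 0.4]
width: 0.0875
gripper_force: 0.0
t: 19.0
eef_pos: [0.4536, 0.3329, 0.024]
ee_rot: [3.142, -0.0, -1.136]
force: [-0.6, -0.3, 0.8]
width: 0.0158
gripper_force: 40.0
t: 19.75
eef_pos: [0.4531, 0.3326, 0.1484]
ee_rot: [3.141, -0.0, -1.137]
force: [0.1, 0.5, -0.1]
width: 0.0159
gripper_force: 40.0
row [23.92 11.61 -0.07] turn -0.02 at [453.1 332.6 148.4] -65.1
```

```bash
python3 -m crank '[[[1.8,0.87,0,0],[3.9,1.9,0,0],[6,2.9,0,0],[8.1,3.93,0,0],[10.2,4.95,0,0],[12.3,5.97,0,0],[14.4,7,0,0],[16.5,8,0,0],[18.6,9.03,0,0],[20.7,10.05,0,0],[22.4,10.87,0,0],[23.92,11.61,0,0]]]'
python3 -m crank '[[[0,0,0,0],[0,0,0,0],[0,0,0,0]]]'
python3 - <<'E'
from h import *
go(441.4,-332,86,-65)
p,d=arm.grab_frame("top"); P=pts("top",d,np.ones(d.shape,bool)); Q=P[(P[:,2]>.125)&(P[:,2]<.16)&(np.hypot(P[:,0]-.441,P[:,1]+.332)<.11)]
print(len(Q),cv2.minEnclosingCircle((Q[:,:2]*1000).astype(np.float32)),Q.min(0),Q.max(0)); cv2.imwrite("pics/t4.png",p[:,:,::-1])
E
```

```text
t: 21.25
eef_pos: [0.441, -0.3333, 0.1475]
ee_rot: [3.14, 0.002, -1.137]
force: [1.2, -0.2, -1.2]
width: 0.0154
gripper_force: 40.0
t: 21.62
eef_pos: [0.442, -0.3308, 0.1487]
ee_rot: [3.141, 0.001, -1.135]
force: [0.4, -0.1, -0.7]
width: 0.0156
gripper_force: 40.0
row [0.04 0.04 2.51] turn -0.01 at [ 442.  -330.8  148.7] -65.0Traceback (most recent call last):
  File "<stdin>", line 4, in <module>
    return umr_minimum(a, axis, None, out, keepdims, initial, where)
ValueError: zero-size array to reduction operation minimum which has no identity
```

```bash
python3 -m crank '[[[0.04,0.04,0.8,0],[0.04,0.04,1.6,0],[0.04,0.04,2.1,0],[0.04,0.04,2.4,0],[0.04,0.04,2.55,0],[0.04,0.04,2.6,0],[0.04,0.04,2.6,0],[0.04,0.04,2.6,0]]]'
python3 -m crank '[[[0,0,0.05,0],[0,0,0.1,0],[0,0,0.15,0],[0,0,0.2,0],[0,0,0.2,0],[0,0,0.2,0]]]'
```

```text
t: 22.68
eef_pos: [0.4418, -0.3331, 0.0844]
ee_rot: [-3.141, -0.0, -1.136]
force: [0.1, -0.3, 0.6]
width: 0.0156
gripper_force: 40.0
t: 23.42
eef_pos: [0.4424, -0.3332, 0.08]
ee_rot: [-3.14, -0.001, -1.136]
force: [0.5, 1.8, 6.9]
width: 0.0158
gripper_force: 40.0
```

Contact is felt at 7 N and centred. I'll press on in small steps.

```bash
python3 -m crank '[[[0,0,0.08,0],[0,0,0.16,0],[0,0,0.24,0],[0,0,0.24,0],[0,0,0.24,0]]]' - 60
python3 -m crank '[[[0,0,0.08,0],[0,0,0.16,0],[0,0,0.2,0],[0,0,0.2,0],[0,0,0.2,0]]]'
```

```text
t: 24.05
eef_pos: [0.4412, -0.3321, 0.0721]
ee_rot: [3.141, 0.002, -1.137]
force: [2.2, 5.5, -5.7]
width: 0.0154
gripper_force: 60.0
t: 24.68
eef_pos: [0.4411, -0.332, 0.0698]
ee_rot: [3.141, 0.001, -1.135]
force: [-6.7, 14.9, 20.9]
width: 0.0157
gripper_force: 60.0
```

```bash
python3 -m crank '[[[0,0,0,0],[0,0,0,0],[0,0,0,0],[0,0,0,0],[0,0,0,0],[0,0,-0.5,0],[0,0,-1.5,0],[0,0,-3,0],[0,0,-4,0],[0,0,-4,0],[0,0,-4,0]]]' 0.5
python3 - <<'E'
from h import *
p,d=arm.grab_frame("wrist"); cv2.imwrite("pics/w5.png",p[:,:,::-1]); P=pts("wrist",d,np.ones(d.shape,bool))
R=np.hypot(P[:,0]-.4414,P[:,1]+.332); Q=P[(R<.086)&(P[:,2]>.055)&(P[:,2]<.08)]
for _ in range(4):
    A=np.c_[Q[:,:2]-[.4414,-.332],np.ones(len(Q))]; k=np.linalg.lstsq(A,Q[:,2],rcond=None)[0]; Q=Q[abs(Q[:,2]-A@k)<.002]
print("lid plane slope,z",k,len(Q))
B=P[(R<.05)&(P[:,2]>.085)&(P[:,2]<.12)]; print(top(B)); go(421,-128.5,140,0)
E
```

```text
t: 26.05
eef_pos: [0.4414, -0.3328, 0.1682]
ee_rot: [-3.141, 0.0, -1.136]
force: [-0.1, -0.5, -0.2]
width: 0.0438
gripper_force: 0.0
lid plane slope,z [-0.00084363 -0.00089304  0.06593017] 29829
(np.float64(0.09700031952358089), (440.1377258300781, -333.2071228027344), (15.782261848449707, 62.99961471557617), 24.619680404663086, 1982)
row [-7.75 -2.71  1.11] turn -13.02 at [ 441.2 -332.8  167.7] -65.1
```

View pics/w5.png

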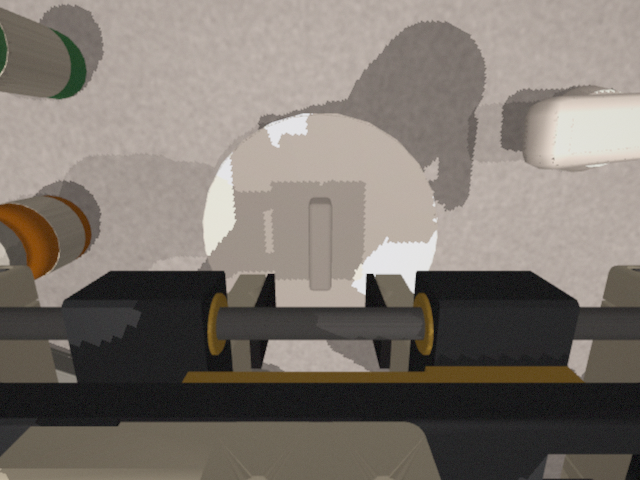

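Lid top is at 65.9 mm (66 expected) with slope under 0.1°, so it is home and level; the disc is centred at (320,215). Next is the tin.

```bash
python3 -m crank '[[[-7.75,-2.71,1.11,-13],[-7.75,-2.71,1.11,-13],[-7.75,-2.71,1.11,-13],[-7.75,-2.71,1.11,-13],[-7.75,-2.71,1.11,-13],[-7.75,-2.71,1.11,-13],[-7.75,-2.71,1.11,-13],[-7.75,-2.71,1.11,-13],[-7.75,-2.71,1.11,-13],[-7.75,-2.71,1.11,-13]]]' 0 20
python3 - <<'E'
from h import *
look("tin_mid"); go(421,-128.5,12,0)
E
```

```text
t: 27.35
eef_pos: [0.4214, -0.1288, 0.1402]
ee_rot: [3.142, 0.0, -0.003]
force: [0.5, 0.1, -0.1]
width: 0.0882
gripper_force: 0.0
tin_mid wrist 0.61 ztop 0.038 [ 420.2 -130.2] [55. 55.] 0.8 3897
row [-0.02 -0.01  5.13] turn -0.03 at [ 421.5 -128.8  140.3] -0.2
```

```bash
python3 -m crank '[[[-0.05,0.04,2,0],[-0.05,0.04,4,0],[-0.05,0.04,4.8,0],[-0.05,0.04,5.13,0],[-0.05,0.04,5.13,0],[-0.05,0.04,5.13,0]]]' 0 20
python3 -m crank '[[[0,0,0,0],[0,0,0,0],[0,0,0,0],[0,0,0,0],[0,0,0,0],[0,0,0,0],[0,0,-1,0],[0,0,-3,0],[0,0,-4,0],[0,0,-4,0],[0,0,-4,0]]]' 1 25
python3 - <<'E'
from h import *
look("tray","top"); go(637,-28,110,0)
E
```

```text
t: 28.2
eef_pos: [0.4211, -0.1296, 0.013]
ee_rot: [-3.141, -0.002, -0.002]
force: [0.2, 0.3, 1.0]
width: 0.0875
gripper_force: 0.0
t: 29.58
eef_pos: [0.4195, -0.1297, 0.1112]
ee_rot: [-3.141, 0.001, -0.002]
force: [0.7, 0.3, -1.9]
width: 0.0564
gripper_force: 25.0
tray top 0.95 ztop 0.026 [636.8  -1.2] [121. 170.] 2.5 567
row [ 8.7  -4.09  0.03] turn -0.02 at [ 419.3 -129.8  110.8] -0.1
```

```bash
python3 -m crank '[[[8.7,-4.09,0,0],[8.7,-4.09,0,0],[8.7,-4.09,0,0],[8.7,-4.09,0,0],[8.7,-4.09,0,0],[8.7,-4.09,0,0],[8.7,-4.09,0,0]]]'
python3 -m crank '[[[0,0,1.5,0],[0,0,2.7,0],[0,0,3.4,0],[0,0,3.73,0],[0,0,3.73,0],[0,0,3.73,0]]]'
python3 -m crank '[[[0,0,0,0],[0,0,0,0],[0,0,0,0],[0,0,-1,0],[0,0,-3,0],[0,0,-5.5,0],[0,0,-6.5,0],[0,0,-6.5,0],[0,0,-6.5,0]]]' 0.23
python3 - <<'E'
from h import *
look("tin_mid",name="w6");look("tin_mid","top");look("can_mid","top"); go(662,217,180,0)
E
```

```text
t: 30.55
eef_pos: [0.6368, -0.0284, 0.1115]
ee_rot: [3.141, 0.001, -0.002]
force: [0.2, -1.0, -0.8]
width: 0.0569
gripper_force: 25.0
t: 31.3
eef_pos: [0.6387, -0.0277, 0.0199]
ee_rot: [-3.141, -0.002, -0.002]
force: [0.5, 0.4, 0.2]
width: 0.0568
gripper_force: 25.0
t: 32.42
eef_pos: [0.6373, -0.0278, 0.1806]
ee_rot: [-3.141, 0.001, -0.002]
force: [0.2, -0.1, 0.1]
width: 0.0678
gripper_force: 0.0
tin_mid wrist 0.64 ztop 0.041 [638.1 -29.6] [56. 56.] 28.4 3179
tin_mid top 0.58 ztop 0.043 [638.4 -29.3] [54. 56.] 79.3 548
can_mid top 0.67 ztop 0.070 [654.4 132.1] [212.  35.] 28.7 26
can_mid top 0.48 ztop 0.382 [503.2  78.9] [1. 0.] -169.8 2
row [ 0.96 -9.8   0.02] turn -0.02 at [637.7 -27.9 180.4] -0.1
```

View pics/w6.png

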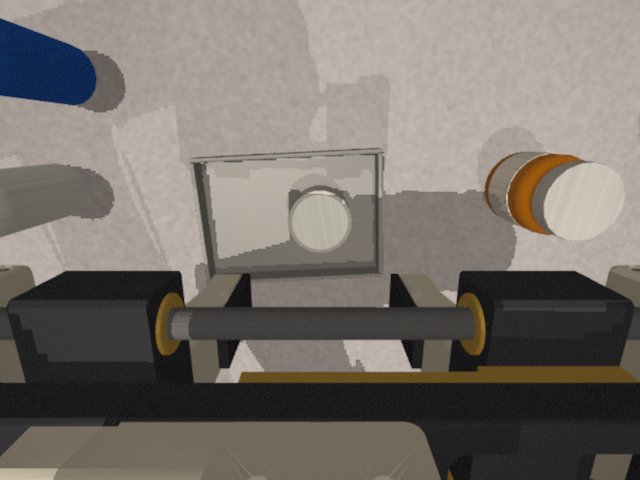

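Tin (320,220) sits flat on the tray floor, at y = -29.5 mm in world. White can is at the left (60,195), blue one above it. I'll go above the white can.

```bash
python3 -m crank '[[[0.96,-9.8,0,0],[0.96,-9.8,0,0],[0.96,-9.8,0,0],[0.96,-9.8,0,0],[0.96,-9.8,0,0],[0.96,-9.8,0,0],[0.96,-9.8,0,0],[0.96,-9.8,0,0]]]' 0 20
python3 - <<'E'
from h import *
look("can_mid"); go(662,217,52,0)
E
```

```text
t: 33.72
eef_pos: [0.6625, 0.2159, 0.1816]
ee_rot: [-3.141, -0.0, -0.003]
force: [-0.5, -0.4, 0.7]
width: 0.0877
gripper_force: 0.0
can_mid wrist 0.8 ztop 0.102 [762.6 191.2] [45. 44.] 0.1 4003
can_mid wrist 0.64 ztop 0.102 [663.5 217.5] [42. 44.] 0.7 2834
row [-0.02 -0.03  5.18] turn -0.03 at [662.5 216.2 181.6] -0.2
```

```bash
python3 -m crank '[[[0,-0.04,2,0],[0,-0.04,4,0],[0,-0.04,4.8,0],[0,-0.04,5.18,0],[0,-0.04,5.18,0],[0,-0.04,5.18,0]]]' 0 20
python3 -m crank '[[[0,0,0,0],[0,0,0,0],[0,0,0,0],[0,0,0,0],[0,0,0,0],[0,0,0,0],[0,0,0,0],[0,0,-1,0],[0,0,-2.5,0],[0,0,-4,0],[0,0,-4,0],[0,0,-4,0]]]' 1 20
python3 - <<'E'
from h import *
go(637,38,57,0)
E
```

```text
t: 34.58
eef_pos: [0.6632, 0.2184, 0.0533]
ee_rot: [-3.141, -0.002, -0.002]
force: [-0.3, 0.3, 1.2]
width: 0.088
gripper_force: 0.0
t: 36.08
eef_pos: [0.6617, 0.2179, 0.1511]
ee_rot: [3.142, 0.001, -0.002]
force: [-0.3, 0.0, -1.6]
width: 0.0497
gripper_force: 20.0
row [-0.97  7.2   3.76] turn -0.02 at [661.7 217.9 151.1] -0.1
```

```bash
python3 -m crank '[[[-0.3,2,0,0],[-0.6,4.2,0,0],[-0.85,6.2,0,0],[-0.97,7.2,0,0],[-0.97,7.2,0,0],[-0.97,7.2,0.5,0],[-0.97,7.2,1.8,0],[-0.97,7.2,2.9,0],[-0.97,7.2,3.5,0],[-0.97,7.2,3.76,0],[-0.97,7.2,3.76,0],[-0.97,7.2,3.76,0]]]'
python3 -m crank '[[[0,0,0,0],[0,0,0,0],[0,0,0,0],[0,0,0,0],[0,0,-1,0],[0,0,-3,0],[0,0,-5,0],[0,0,-6,0],[-8,0,-6,0],[-8,0,-6,0],[-8,0,-6,0],[-8,0,-6,0]]]' 0.25
python3 - <<'E'
from h import *
look("can_mid",name="w7");look("can_mid","scene",name="s7");look("tin_mid","scene");look("lid_bar","scene")
E
```

```text
t: 37.58
eef_pos: [0.6385, 0.0384, 0.0588]
ee_rot: [-3.141, -0.002, -0.002]
force: [0.5, -0.3, -0.6]
width: 0.0494
gripper_force: 20.0
t: 39.08
eef_pos: [0.4346, 0.0379, 0.2082]
ee_rot: [-3.14, -0.001, -0.001]
force: [1.0, 1.3, 0.6]
width: 0.0656
gripper_force: 0.0
can_mid wrist 0.6 ztop 0.044 [616.8  38.2] [21.  3.] 88.0 86
can_mid scene 0.77 ztop 0.105 [643.3  40.6] [43. 41.] 83.5 316
can_mid scene 0.64 ztop 0.102 [766.3 195.1] [43. 44.] 2.4 442
tin_mid scene 0.94 ztop 0.043 [642.3 -24. ] [55. 54.] 31.2 440
lid_bar scene 0.61 ztop 0.092 [ 445.6 -327.2] [20. 63.] 23.2 182
```

View pics/s7.png

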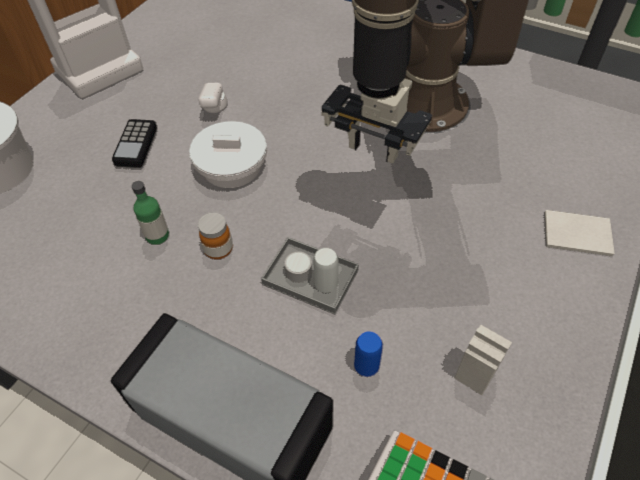

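The scene view shows tin (298,265) and can (326,270) upright in the tray. The tub is lidded and level at (228,155), the bystanders and blue can have not moved, and the arm is clear.

```bash
python3 -c "
from station import arm
print(arm.job_done())"
```

```text
the job is handed in; nothing more can be done
None
```

I handed the job in at about 39 s of robot time: the small jar and little box stand in the tub with its lid snapped home and level, the tin and white can stand side by side in the tray, and the bystanders and blue can were left where they were.

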